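Stow a setting roller in a double-latched case

TASK

Put the steel roller away in the grey instrument case: turn the thumb latch off the lid, lift the lid a little until the safety catch stops it, slide the catch that was hidden behind the lid's hood to the right to free the lid, and open the lid all the way. Then press the roller down past the sprung jaw so that it sits fully home in the clip inside, jaw closed over it, and leave the case open; do not shift or knock over the other things on the bench.

Things in the scene. Friction and masses are not known exactly. Their poses are not given: they have to be found in the camera images.
- case: Fixed grey metal instrument case, 130 (x) x 280 (y) x 105 mm (z), walls 4 mm, inner deck at z = 40 mm. Origin at the centre of its underside, x from its front (the side with latch and hood, facing the robot) to its hinge side, y left, z up. With the lid shut the lid's top is at z = 110 mm. Case coordinates below are in this frame, in mm; 'right' is its -y
- latch (a joint): Thumb latch on a bracket at the case's front right, vertical axis at case (-86, -115). 0 = locked (its arm, 28 mm long from the axis, reaches back over the lid's front edge); grows as it turns clockwise seen from above, stop at 1.6 rad; the arm is clear of the lid from 1.25 rad on. Friction 0.05 N m: stays where it is left
- wing (a point): Grip point on the latch's axis, at case z = 138 mm, mid-height in the part to hold: an upright blade 36 mm long, 9 mm thick, from z = 117 to 150 mm. Its x axis runs along the blade (and along the arm); the arm under it is 8 mm wide
- lid (a joint): Opening angle of the lid, rad: 0 shut, stop at 1.35. Hinge axis along the case's y through lid_hinge (low at the rear), so the lid swings up and back. Friction 0.22 N m: it stays at any angle where it is left. The safety catch stops it at about 0.44 rad. It may also be pushed open by its front (hood): about 4 N
- lid_hinge (a point): Point on the lid's hinge axis, case (75, 0, 15)
- knob (a point): Grip point at mid-height of the dark round knob on the lid's top: knob 22 mm in diameter, its grip part 26 mm tall (from 10 to 36 mm above the lid), axis square to the lid. With the lid shut at case (-30, 0, 133)
- hood_edge (a point): Middle of the lower front edge of the lid's hood, a box-like apron 90 mm wide (y -30 to 60) and 3 mm thick that hangs from the lid in front of the case and hides the catch. With the lid shut at case (-111, 15, 54); with the lid at 0.44 rad it has moved up and back to about (-77, 15, 129), so that the catch lies open to view from above and in front
- catch (a joint): Travel of the hidden safety catch, m: 0 = holding; slides to the case's right (-y) up to 0.032. It frees the lid from 0.025 on. Friction 1.5 N, no spring: it stays where it is left
- tab (a point): Centre of the catch's thumb tab, a dark block standing out of the front wall: 27 (x, from -70 to -97) x 12 (y) x 24 mm (z 58 to 82). At catch = 0 it is at case (-83, 31, 70). Behind the hood while the lid is shut
- roller: Steel roller lying loose on the bench: 14 mm in diameter, 100 mm long along its own x, with a 14 mm square collar 6 mm wide at each end; 0.1 kg. Origin at its middle, on the axis, 7 mm above the bench. It may go into the clip either way round
- clip (a point): Where the roller's middle lies when home in the clip: case (-5, 85, 83), roller axis along the case's x. Two forks, 8 mm wide, 32 mm before and behind this point; 56 mm free between them for fingers, down to 24 mm below this point. Each fork has a fixed prong on its right, up to 15 mm above this point, its lip flared, and the sprung jaw on its left
- jaw (a joint): Sprung jaw on the clip's left (both noses on one shaft), rad: 0 = closed, grows as it is pushed away to the left, about 0.07 while the roller passes, springs back over it. Nose: 6 mm polished round bar, 7 mm above the seated roller's axis, 12 mm free between nose and prong. Pressing the roller straight down takes about 4 to 8 N
- specimen: Bystander: round moulded specimen, 30 mm in diameter, 21 mm tall, beside the roller. Origin at the centre of its underside
- test_block: Bystander: round steel block, 53 mm in diameter, 13 mm thick, on the roller's other side. Origin at the centre of its underside
- dropper: Bystander: small brown dropper bottle, 33 mm in diameter, 102 mm tall, off one end of the roller. Origin at the centre of its underside
- eyeglass: Bystander: black loupe, 38 mm in diameter, 34 mm tall, in front of the case. Origin at the centre of its underside
Mind the look-alikes: they are no part of the job. Leave any turquoise look-alike of the roller alone.

How it is judged:
By the outcome, as a careful person would: the job done as asked, in the order asked, and still so for the second after the job is handed in, with the robot touching nothing.
It also fails if it takes over 72 s, if anything falls off the work surface, if the arm or the gripper's body presses on something with over 40 N, if the wrist force passes 120 N, or if a joint passes its speed limit or range.

ROBOT

A 6-joint arm with a two-finger parallel gripper is mounted at the origin on a cart in front of the work surface, level with it; the furniture and walls round the work are solid. World frame = base frame: x ahead of the robot, y to its left, z up, the work surface at z = 0. Lengths are in m, angles in rad, forces in N, time in s.
With the tool pointing down it reaches from about 0.325 to 0.9 m from the base axis. Payload 6.1 kg.
Tool frame: the origin (TCP) lies at the very end of the fingers, on their centre line; the grasp point (between the pads) lies env.grip_depth behind it (env.grip_depth is the distance from the TCP to the grasp point, in m); z points along the fingers, y is the line along which they close (so a half turn about z gives the same grasp; the last joint's range is limited). The gripper opens to 85 mm and grips with 20 to 120 N. Pads are 22 mm wide; open, the fingers measure 114 mm over their backs; the gripper's body (76 mm by 85 mm) begins 54 mm behind the grasp point. The pads swing forward as they close: fully open they stand 13 mm farther back than shut.
Start: joints at [-1.234, 0.22, 1.526, -0, 1.395, -0.126], TCP at [0.279, -0.559, 0.231] pointing down, gripper open.
Joint ranges: [-2.98, 2.98], [-0.91, 2.08], [0.09, 2.57], [-1.24, 4.39], [0.2, 2.65], [-2.68, 2.68]. Speed limits (rad/s): [2.57, 2.57, 3.01, 3.14, 3.14, 3.14].

INTERFACE

Orientations are given as a unit quaternion [x, y, z, w].
In Python, from plant import env gives the robot as it stands.
- The arm moves only by the tool step_arm, never from a script. Its argument "commands" is a list of rows, each a list of 3 entries, a list of its own where there are three numbers: the shift along the tool's x, y, z normalised to -1 to 1, where 1 is 0.15 m, then the turn, a rotation vector about the tool's x, y, z normalised to -1 to 1, where 1 is 0.12 rad, then the opening, from 0 (shut) to 1 (fully open). A call has 1 to 12 rows; each row shifts and turns the commanded pose from where the row before left it, along the tool's axes as they then stand; what a row does not reach is not made up. A row lasts 1/8 s, in which the tool goes at most 62.5 mm and 10.7 degrees, less where a joint would pass 70% of its speed; a pose out of reach is approached as far as the arm can. A call with a number of a shift or a turn outside -1 to 1 is refused whole. A call with a gripper value outside its range is refused whole. The fingers move at their own pace and stop on an object; "grip_force" is the grip in N (left out, the last holds). Time passes only in rows, so rows that do not move let the fingers close. It gives the time, the measured TCP pose, the force, the opening and the grip force at its end, in the units of the state.
- env.sense(): the state, without advancing time (a new reading comes with each control period).
- env.snapshot(name): name is "side" or "top" or "wrist"; returns a dict with "color" (384x512x3 uint8, red, green, blue), "intrinsics" (3x3 intrinsics, pixels), "view" (4x4, takes a point from world to camera coordinates). Camera axes: x right, y up, looking along -z (the intrinsics and any distortion apply to the point x, -y, -z); pixel columns grow to the right and rows downward; lengths in m; the calibration is good to about 2 mm. A picture is of the moment at which its call begins. There is no depth.
- env.hand_in(): hands the job in; it is judged then, once.
The state is a dict: "clock": time; "joints": joint angles; "joint_vel": joint speeds; "joint_efforts": joint torques, N m; "ee_pos": TCP position; "eef_rot": TCP orientation; "ft_force": force on the tool from outside, world axes, zero at the start; "ft_torque": the same for the moment, N m; "opening": opening from 0.0 (shut) to 1.0 (fully open); "finger_force": force on a finger pad.
Only numpy, scipy, OpenCV 4.12 (cv2) and the standard library are available. Lean on these libraries where they do the work, as an engineer would, in place of code of your own. Each camera call takes 0.05 s, during which the arm holds its last target. There are 200 camera calls.

## Working session

There is one attempt and no reset: what is moved stays moved. The work goes in short steps, Python scripts to look and compute and a tool call to move; the robot and the scene stay as the last step left them, time stands still between calls to the robot, and variables do not carry over. Pictures are saved under pics/ and viewed, at most 10 in all, crops included, and the job is handed in when it is done.

Besides the shell and the picture viewer there is one more tool, called after "Emit:" as name([rows], argument=value, ...), one row to a line, values as JSON. step_arm: Moves the arm, as the interface text tells. Scaled input: -1 to 1 covers 0.15 m each way for a shift and 0.12 rad each way for a turn. Its arguments: {"type":"object","properties":{"commands":{"type":"array","items":{"type":"array"}},"grip_force":{"type":"number"}},"required":["commands"]}

```bash
ls; mkdir -p pics; cat > h.py <<'E'
import numpy as np, cv2, pickle
from plant import env
from scipy.spatial.transform import Rotation as R
def snap(n, f):
    s=env.snapshot(n); pickle.dump(s,open(f'pics/{f}.pkl','wb')); cv2.imwrite(f'pics/{f}.png',s['color'][:,:,::-1]); return s
def ld(f): return pickle.load(open(f'pics/{f}.pkl','rb'))
def ray(s,u,v):
    K=np.array(s['intrinsics']);V=np.array(s['view']);d=np.linalg.solve(K,[u,v,1]);d=np.array([d[0],-d[1],-d[2]])
    Rt=V[:3,:3].T; return -Rt@V[:3,3], Rt@d
def atz(s,u,v,z):
    o,d=ray(s,u,v); return o+d*(z-o[2])/d[2]
def proj(s,P):
    P=np.atleast_2d(P);V=np.array(s['view']);c=P@V[:3,:3].T+V[:3,3];q=np.c_[c[:,0],-c[:,1],-c[:,2]]@np.array(s['intrinsics']).T
    return q[:,:2]/q[:,2:]
E
python3 - <<'E'
from h import *
t=snap('top','t0');s=snap('side','s0')
both=np.vstack([t['color'],s['color']])
cv2.imwrite('pics/both.png',np.hstack([cv2.resize(t['color'],(400,300)),cv2.resize(s['color'],(400,300))])[:,:,::-1])
cv2.imwrite('pics/t0b.png',cv2.resize(t['color'],(800,600),interpolation=cv2.INTER_CUBIC)[:,:,::-1])
cv2.imwrite('pics/s0b.png',cv2.resize(s['color'],(800,600),interpolation=cv2.INTER_CUBIC)[:,:,::-1])
print(t['intrinsics'],t['view'],s['view'],env.grip_depth,env.sense())
E
```

```text
pics
[[415.73516134   0.         252.8420449 ]
 [  0.         415.73516134 190.30835786]
 [  0.           0.           1.        ]] [[ 0.02097726 -0.99959407 -0.01927829 -0.02661147]
 [ 0.99396348  0.0187744   0.10809316 -0.47367957]
 [-0.10768734 -0.02142942  0.99395383 -1.19097193]
 [ 0.          0.          0.          1.        ]] [[ 0.99968634 -0.01803197 -0.0173803  -0.48583441]
 [ 0.02332993  0.41813612  0.90808474 -0.07692459]
 [-0.00910723 -0.90820539  0.41842565 -1.20471414]
 [ 0.          0.          0.          1.        ]] 0.0187 {'clock': 0.1, 'joints': array([-1.23407742e+00,  2.21112415e-01,  1.52753893e+00,  2.87964630e-05,
        1.39470243e+00, -1.26087668e-01]), 'joint_vel': array([ 0.00122252, -0.00253375, -0.00185983,  0.00142305, -0.00089812,
       -0.00102039]), 'joint_efforts': array([ 1.57180886e-03, -4.98244572e+01, -3.90545511e+01, -2.11173251e-04,
        5.64353017e-03,  3.40875454e-05]), 'ee_pos': array([ 0.2788636 , -0.55871266,  0.23030788]), 'eef_rot': array([ 9.73345723e-01,  2.29341075e-01, -7.84704625e-05, -8.77170096e-04]), 'ft_force': array([0.1929688 , 0.59994302, 0.59861702]), 'ft_torque': array([-0.04792108, -0.01703013,  0.04975177]), 'finger_force': 0.0, 'opening': 1.0001803037847274}
```

View pics/t0b.png

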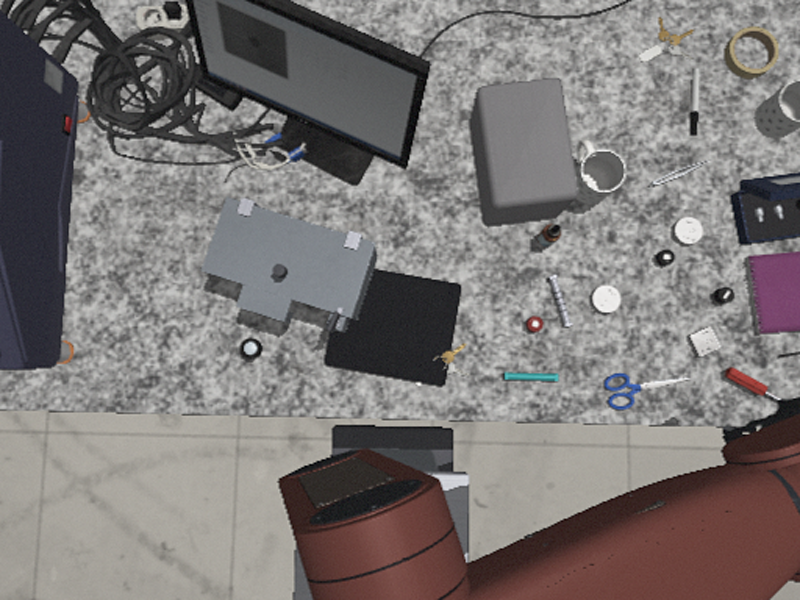

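View pics/s0b.png

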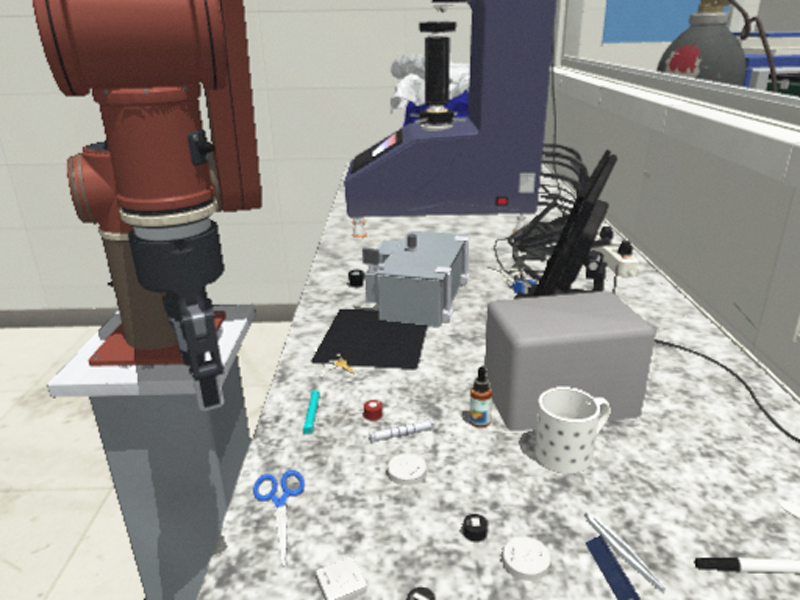

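The top view (800 px scale) shows the case with its knob at (279,271), hood at (265,315), latch at (338,320), and eyeglass at (251,348). There are two roller-like things: the grey one at (560,300) and the turquoise one at (531,377). The grey one is the steel roller, since it lies between the specimen (535,324) and the test block (606,299), with the dropper off one end. I'll confirm it in an enlarged crop.

```bash
python3 - <<'E'
from h import *
t=ld('t0')['color']
a=cv2.resize(t[120:235,125:250],None,fx=4,fy=4,interpolation=cv2.INTER_CUBIC) # 500x460
b=cv2.resize(t[135:250,325:400],None,fx=4,fy=4,interpolation=cv2.INTER_CUBIC) # 300x460
cv2.imwrite('pics/c1.png',np.hstack([a,b])[:,:,::-1])
E
```

```text
(no output)
```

View pics/c1.png

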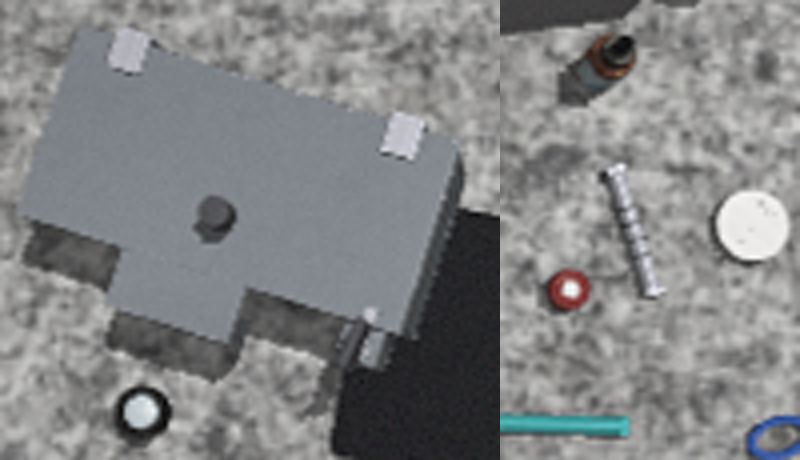

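The crop confirms it: the steel-grey ribbed roller with collars runs from (616,170) to (653,292), and the turquoise look-alike at (565,425) is separate. The knob top is at (217,211), and the lid corners are at (85,27), (22,215), (412,337) and (458,145).

```bash
cat >> h.py <<'E'
def c2w(p,c):  # case pose c=(x,y,yaw), p mm
    p=np.atleast_2d(p)/1000.; k,s=np.cos(c[2]),np.sin(c[2])
    return np.c_[c[0]+k*p[:,0]-s*p[:,1], c[1]+s*p[:,0]+k*p[:,1], p[:,2]]
E
python3 - <<'E'
from h import *
from scipy.optimize import least_squares
t=ld('t0')
f=lambda p,ox,oy:np.array([ox+(p[0]+.5)/4-.5,oy+(p[1]+.5)/4-.5])
obs={(-30,0,146):(217,211),(65,140,110):(85,27),(-65,140,110):(22,215),(-65,-140,110):(414,338),(-111,60,108):(108,305),(-111,-30,108):(228,342)}
O=np.array([f(v,125,120) for v in obs.values()]);P=np.array(list(obs),float)
r=least_squares(lambda c:(proj(t,c2w(P,c))-O).ravel(),[.55,.1,-.3],loss='soft_l1')
print('case',r.x,np.degrees(r.x[2]));print((proj(t,c2w(P,r.x))-O).round(1))
np.save('case.npy',r.x)
e=[atz(t,*f((u-500,v),325,135),0.008) for u,v in [(616,170),(653,292)]]
print('roller',e,np.mean(e,0),np.linalg.norm(e[1]-e[0]))
for n,(u,v),z in [('spec',(568,290),.02),('block',(752,226),.013),('drop',(622,46),.1)]: print(n,atz(t,*f((u-500,v),325,135),z))
print('eye',atz(t,*f((142,411),125,120),.034))
print('latch',atz(t,*f((352,342),125,120),.15), c2w([[-86,-115,138],[-30,0,133]],r.x))
s=ld('s0')
Q=c2w([[-30,0,146],[-86,-115,150],[-65,-140,0],[65,-140,0],[65,-140,110],[-65,-140,110]],r.x);print((proj(s,Q)*1.5625).round())
print((proj(s,np.array(e))*1.5625).round())
E
```

```text
case [ 0.53280749  0.16749106 -0.3002722 ] -17.20432954574654
[[ 0.5  0.4]
 [ 0.1  0.7]
 [-0.3 -2.4]
 [-2.  -1.3]
 [-0.   0. ]
 [ 0.9  1.1]]
roller [array([ 0.52094801, -0.31471917,  0.008     ]), array([ 0.43091955, -0.34132171,  0.008     ])] [ 0.47593378 -0.32802044  0.008     ] 0.09387661487424452
spec [ 0.43030653 -0.2768064   0.02      ]
block [ 0.48052654 -0.41278671  0.013     ]
drop [ 0.59419912 -0.29892244  0.1       ]
eye [0.37481225 0.24896126 0.034     ]
latch [0.41960171 0.08466833 0.15      ] [[0.41664075 0.08307372 0.138     ]
 [0.50414981 0.17636447 0.133     ]]
[[411. 235.]
 [369. 249.]
 [377. 322.]
 [438. 329.]
 [438. 279.]
 [375. 273.]]
[[432. 424.]
 [372. 436.]]
```

```bash
cat >> h.py <<'E'
def Rt(psi,tilt=0,ax=None):  # tool-down, tool x at world yaw psi
    return R.from_euler('z',psi)*R.from_euler('x',np.pi)
def go(p,Rg,Rc=None,pc=None):
    """turn first, then shift: totals, normalised"""
    s=env.sense(); pc=s['ee_pos'] if pc is None else pc; Rc=R.from_quat(s['eef_rot']) if Rc is None else Rc
    d=(Rc.inv()*Rg).as_rotvec()/.12
    print('turn total',d.round(2),'| shift total after',(Rg.inv().apply(p-pc)/.15).round(3),'| shift before',(Rc.inv().apply(p-pc)/.15).round(3))
def st():
    s=env.sense(); r=R.from_quat(s['eef_rot']).as_matrix()
    print('t',s['clock'],'pos',s['ee_pos'].round(4),'psi',np.arctan2(r[1,0],r[0,0]).round(4),'z',r[:,2].round(3),'F',s['ft_force'].round(1),'T',s['ft_torque'].round(2),'op',round(s['opening'],3),'ff',round(s['finger_force'],1),'j',s['joints'].round(2))
E
python3 - <<'E'
from h import *
from scipy.optimize import least_squares
t=ld('t0')
f=lambda p,ox,oy:np.array([ox+(p[0]+.5)/4-.5,oy+(p[1]+.5)/4-.5])
obs={(-30,0,146):(217,211),(65,140,110):(85,27),(-65,140,110):(22,215),(-65,-140,110):(414,338),(-111,60,108):(108,305),(-111,-30,108):(228,342)}
O=np.array([f(v,125,120) for v in obs.values()]);P=np.array(list(obs),float)
def m(c):
    Q=P.copy();Q[2:4,0]=-65-c[3];Q[1,0]=65+c[4];return (proj(t,c2w(Q,c))-O).ravel()
r=least_squares(m,[.55,.1,-.3,0,0]);print(r.x,m(r.x).reshape(-1,2).round(1))
c=r.x[:3];np.save('case.npy',c);print(c2w([[-86,-115,138],[-30,0,133]],c))
p=c2w([[-86,-115,250]],c)[0]
go(p,Rt(c[2]+np.pi)); st()
E
```

```text
[ 0.53384649  0.16725234 -0.28767396  4.86778748  2.40311935] [[ 0.7  0.1]
 [-0.  -0. ]
 [-0.7 -0.4]
 [-2.  -0.5]
 [ 0.5  0.1]
 [ 1.5  0.8]]
[[0.41875244 0.08137824 0.138     ]
 [0.50507929 0.17576402 0.133     ]]
turn total [ -0.    -0.02 -19.93] | shift total after [ 0.316  4.357 -0.131] | shift before [ 2.74  -3.402 -0.125]
t 0.1 pos [ 0.2789 -0.5587  0.2303] psi 0.4628 z [-0.001  0.002 -1.   ] F [0.2 0.6 0.6] T [-0.05 -0.02  0.05] op 1.0 ff 0.0 j [-1.23  0.22  1.53  0.    1.39 -0.13]
```

Emit:
step_arm([
  [[0.228, -0.284, -0.01], [0, 0, 0], 1],
  [[0.228, -0.284, -0.01], [0, 0, 0], 1],
  [[0.228, -0.284, -0.01], [0, 0, 0], 1],
  [[0.228, -0.284, -0.01], [0, 0, 0], 1],
  [[0.228, -0.284, -0.01], [0, 0, 0], 1],
  [[0.228, -0.284, -0.01], [0, 0, 0], 1],
  [[0.228, -0.284, -0.01], [0, 0, 0], 1],
  [[0.228, -0.284, -0.01], [0, 0, 0], 1],
  [[0.228, -0.284, -0.01], [0, 0, 0], 1],
  [[0.228, -0.284, -0.01], [0, 0, 0], 1],
  [[0.228, -0.284, -0.01], [0, 0, 0], 1],
  [[0.228, -0.284, -0.01], [0, 0, 0], 1],
])

```text
clock: 1.6
ee_pos: [0.4179, 0.0832, 0.2492]
eef_rot: [0.973, 0.229, 0.0, 0.0]
ft_force: [0.6, -1.5, 0.7]
opening: 1.002
finger_force: 0.0
```

Emit:
step_arm([
  [[0, 0, 0], [0, 0, -1], 1],
  [[0, 0, 0], [0, 0, -1], 1],
  [[0, 0, 0], [0, 0, -1], 1],
  [[0, 0, 0], [0, 0, -1], 1],
  [[0, 0, 0], [0, 0, -1], 1],
  [[0, 0, 0], [0, 0, -1], 1],
  [[0, 0, 0], [0, 0, -1], 1],
  [[0, 0, 0], [0, 0, -1], 1],
  [[0, 0, 0], [0, 0, -1], 1],
  [[0, 0, 0], [0, 0, -1], 1],
])

```text
clock: 2.85
ee_pos: [0.4177, 0.0814, 0.2489]
eef_rot: [0.672, 0.74, -0.0, -0.0]
ft_force: [-0.6, 0.2, 0.1]
opening: 1.004
finger_force: 0.0
```

Emit:
step_arm([
  [[0, 0, 0], [0, 0, -1], 1],
  [[0, 0, 0], [0, 0, -1], 1],
  [[0, 0, 0], [0, 0, -1], 1],
  [[0, 0, 0], [0, 0, -1], 1],
  [[0, 0, 0], [0, 0, -1], 1],
  [[0, 0, 0], [0, 0, -1], 1],
  [[0, 0, 0], [0, 0, -1], 1],
  [[0, 0, 0], [0, 0, -1], 1],
  [[0, 0, 0], [0, 0, -1], 1],
  [[0, 0, 0], [0, 0, -1], 1],
])

```text
clock: 4.1
ee_pos: [0.4177, 0.0814, 0.2489]
eef_rot: [0.137, 0.991, -0.0, -0.0]
ft_force: [-0.1, -0.4, -0.5]
opening: 1.001
finger_force: 0.0
```

```bash
python3 - <<'E'
from h import *
st();w=snap('wrist','w1');c=np.load('case.npy')
print(proj(w,c2w([[-86,-115,150],[-30,0,146]],c)),np.array(w['view']).round(3))
g=cv2.resize(w['color'],(800,600),interpolation=cv2.INTER_CUBIC);cv2.imwrite('pics/w1b.png',g[:,:,::-1])
go(c2w([[-86,-115,250]],c)[0],Rt(c[2]+np.pi))
E
```

```text
t 4.1 pos [0.4177 0.0814 0.2489] psi 2.8668 z [-0.001  0.    -1.   ] F [-0.1 -0.4 -0.5] T [0.05 0.02 0.04] op 1.001 ff 0.0 j [ 0.01 -0.29  1.99  0.    1.44 -1.29]
[[251.80591601 191.8373667 ]
 [389.01046884 256.67899533]] [[ 0.27   0.963  0.    -0.192]
 [-0.923  0.259 -0.284  0.407]
 [-0.274  0.077  0.959 -0.287]
 [ 0.     0.     0.     1.   ]]
turn total [-0.   -0.01  0.15] | shift total after [-0.007  0.002 -0.007] | shift before [-0.007  0.002 -0.007]
```

View pics/w1b.png

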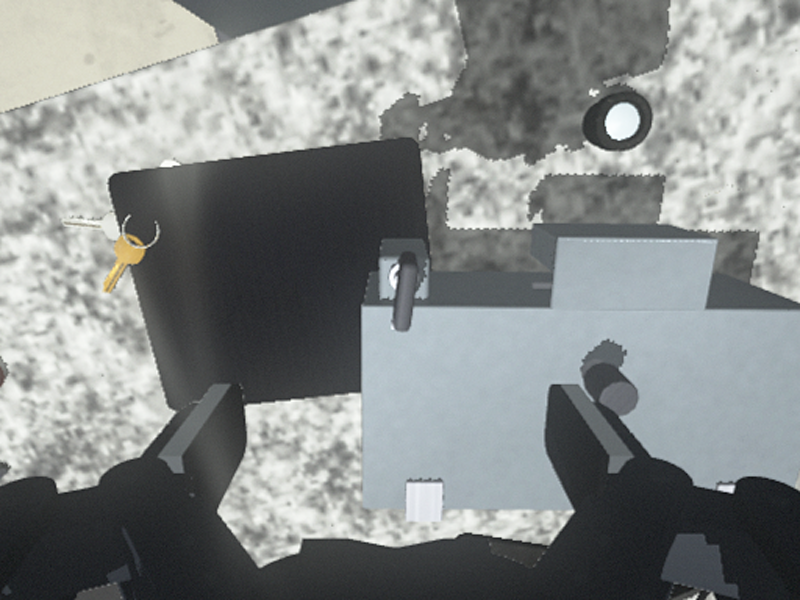

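The wrist view shows the blade top from (408,256) to (402,327), the knob top at (619,397), the lid's right corners at (363,306) and (363,507), and the hood's top front corners at (555,238) and (716,240). I'll refit the case pose from these.

```bash
python3 - <<'E'
from h import *
from scipy.optimize import least_squares
t=ld('t0');w=ld('w1')
f=lambda p,ox,oy:np.array([ox+(p[0]+.5)/4-.5,oy+(p[1]+.5)/4-.5])
T={(-30,0,146):(217,211),(65,140,110):(85,27),(-65,140,110):(22,215),(-65,-140,110):(414,338),(-111,60,108):(108,305),(-111,-30,108):(228,342)}
W={(-30,0,146):(619,397),(-86,-115,150):(405,291),(-65,-140,110):(363,306),(65,-140,110):(363,507),(-111,-30,108):(555,238),(-111,60,108):(716,240)}
OT=np.array([f(v,125,120) for v in T.values()]);PT=np.array(list(T),float)
OW=np.array([((u+.5)/1.5625-.5,(v+.5)/1.5625-.5) for u,v in W.values()]);PW=np.array(list(W),float)
def m(c,full=True):
    Q=PT.copy();Q[2:4,0]=-65-c[3];Q[1,0]=65+c[4];U=PW.copy();U[2,0]=-65-c[3];U[3,0]=65+c[4]
    a=(proj(t,c2w(Q,c))-OT);b=(proj(w,c2w(U,c))-OW)
    return a,b
for wt in [(1,.25),(0,1),(1,0)]:
    r=least_squares(lambda c:np.r_[m(c)[0].ravel()*wt[0],m(c)[1].ravel()*wt[1]],[.53,.167,-.28,4,2],loss='soft_l1');c=r.x
    print(wt,c.round(4));[print(x.round(1).tolist()) for x in m(c)]
    if wt==(1,.25): np.save('case.npy',c[:3])
c=np.load('case.npy');print(c2w([[-86,-115,138],[-30,0,133]],c)); go(c2w([[-86,-115,123]],c)[0],Rt(c[2]+np.pi))
E
```

```text
(1, 0.25) [ 0.5338  0.1699 -0.2921  4.7943  3.0306]
[[-0.3, 0.1], [-0.7, -0.4], [-1.7, -0.7], [-3.2, -0.3], [-0.6, -0.1], [0.4, 0.8]]
[[-3.7, 1.9], [-3.4, 4.2], [-5.0, -1.3], [-4.5, -1.0], [-1.8, -1.3], [-2.1, -0.7]]
(0, 1) [ 0.5343  0.173  -0.2872  3.9061  3.8883]
[[-1.4, -0.1], [-1.9, -0.7], [-2.6, -0.9], [-4.0, -1.0], [-1.6, -0.1], [-0.5, 0.6]]
[[-0.0, 1.6], [0.1, 4.5], [-2.0, 0.0], [-1.1, 0.0], [1.1, -1.5], [1.0, -1.4]]
(1, 0) [ 0.534   0.1675 -0.2893  5.5599  2.1148]
[[0.6, 0.0], [-0.1, -0.0], [-0.9, -0.3], [-2.3, -0.2], [0.3, -0.0], [1.4, 0.7]]
[[-6.6, 2.9], [-6.7, 5.6], [-7.7, -0.8], [-6.5, -0.7], [-4.9, -0.3], [-5.2, 0.1]]
[[0.41830641 0.08454368 0.138     ]
 [0.50505195 0.1785448  0.133     ]]
turn total [-0.   -0.01  0.18] | shift total after [0.002 0.021 0.839] | shift before [0.001 0.021 0.839]
```

Emit:
step_arm([
  [[0, 0.012, 0.21], [0, 0, 0.1], 0.7],
  [[0, 0.012, 0.21], [0, 0, 0.05], 0.5],
  [[0, 0, 0.21], [0, 0, 0], 0.4],
  [[0, 0, 0.21], [0, 0, 0], 0.35],
  [[0, 0, 0], [0, 0, 0], 0.3],
  [[0, 0, 0], [0, 0, 0], 0.25],
], grip_force=20)

```text
clock: 4.9
ee_pos: [0.4197, 0.0849, 0.1243]
eef_rot: [0.148, 0.989, 0.0, 0.001]
ft_force: [0.1, 0.7, 0.3]
opening: 0.252
finger_force: 0.0
```

Emit:
step_arm([
  [[0, 0, 0], [0, 0, 0], 0.18],
  [[0, 0, 0], [0, 0, 0], 0.16],
  [[0, 0, 0], [0, 0, 0], 0.14],
  [[0, 0, 0], [0, 0, 0], 0.12],
  [[0, 0, 0], [0, 0, 0], 0.1],
  [[0, 0, 0], [0, 0, 0], 0.05],
  [[0, 0, 0], [0, 0, 0], 0.05],
], grip_force=20)

```text
clock: 5.78
ee_pos: [0.4198, 0.0858, 0.1243]
eef_rot: [0.148, 0.989, 0.001, 0.001]
ft_force: [0.7, 5.7, 5.3]
opening: 0.1
finger_force: 22.4
```

```bash
python3 - <<'E'
from h import *
st()
E
```

```text
t 5.775 pos [0.4198 0.0858 0.1243] psi 2.8447 z [ 0.002  0.002 -1.   ] F [0.7 5.7 5.3] T [ 0.91 -0.   -0.03] op 0.1 ff 22.4 j [ 0.02 -0.16  2.12  0.    1.17 -1.26]
```

Emit:
step_arm([
  [[0, 0.01, 0], [0, 0, 1], 0.05],
  [[0, 0, 0], [0, 0, 1], 0.05],
  [[0, 0, 0], [0, 0, 1], 0.05],
  [[0, 0, 0], [0, 0, 1], 0.05],
], grip_force=30)

```text
clock: 6.28
ee_pos: [0.4197, 0.0855, 0.1243]
eef_rot: [0.38, 0.925, -0.001, 0.0]
ft_force: [-2.8, -1.0, 9.2]
opening: 0.097
finger_force: 32.5
```

Emit:
step_arm([
  [[0, 0, 0], [0, 0, 1], 0.05],
  [[0, 0, 0], [0, 0, 1], 0.05],
  [[0, 0, 0], [0, 0, 1], 0.05],
  [[0, 0, 0], [0, 0, 1], 0.05],
  [[0, 0, 0], [0, 0, 1], 0.05],
  [[0, 0, 0], [0, 0, 1], 0.05],
  [[0, 0, 0], [0, 0, 1], 0.05],
  [[0, 0, 0], [0, 0, 1], 0.05],
  [[0, 0, 0], [0, 0, 0.6], 0.05],
])

```text
clock: 7.4
ee_pos: [0.4188, 0.0853, 0.1242]
eef_rot: [0.787, 0.617, -0.002, 0.0]
ft_force: [-7.1, -4.0, 12.5]
opening: 0.098
finger_force: 33.1
```

```bash
python3 - <<'E'
from h import *
st()
E
```

```text
t 7.4 pos [0.4188 0.0853 0.1242] psi 1.3305 z [-0.002 -0.002 -1.   ] F [-7.1 -4.  12.5] T [-0.56  1.23  0.04] op 0.098 ff 33.1 j [ 0.02 -0.16  2.12 -0.    1.18  0.26]
```

```bash
python3 - <<'E'
from h import *
c=np.array([.5335,.1718,-.288]);np.save('case.npy',c)
s=env.sense();Rc=R.from_quat(s['eef_rot']);pc=s['ee_pos']+[0,0,.08]
G=Rt(c[2]+np.pi);k=c2w([[-30,0,117]],c)[0];print(k)
go(k+[0,0,.075],G,Rc,pc)
E
```

```text
[0.50473558 0.18032106 0.117     ]
turn total [-3.000e-02  1.000e-02 -1.269e+01] | shift total after [-0.369  0.77   0.082] | shift before [0.752 0.406 0.079]
```

Emit:
step_arm([
  [[0, 0, 0], [0, 0, 0], 0.5],
  [[0, 0, 0], [0, 0, 0], 0.7],
  [[0, 0, -0.15], [0, 0, 0], 0.7],
  [[0, 0, -0.38], [0, 0, 0], 0.7],
])

```text
clock: 7.9
ee_pos: [0.4169, 0.0861, 0.2005]
eef_rot: [0.786, 0.618, -0.003, -0.002]
ft_force: [1.9, 0.7, 0.5]
opening: 0.699
finger_force: 0.0
```

Emit:
step_arm([
  [[0, 0, 0], [0, 0, -1], 0.7],
  [[0, 0, 0], [0, 0, -1], 0.7],
  [[0, 0, 0], [0, 0, -1], 0.7],
  [[0, 0, 0], [0, 0, -1], 0.7],
  [[0, 0, 0], [0, 0, -1], 0.7],
  [[0, 0, 0], [0, 0, -1], 0.7],
  [[0, 0, 0], [0, 0, -1], 0.7],
  [[0, 0, 0], [0, 0, -1], 0.7],
  [[0, 0, 0], [0, 0, -1], 0.7],
  [[0, 0, 0], [0, 0, -1], 0.7],
  [[0, 0, 0], [0, 0, -1], 0.7],
  [[0, 0, 0], [0, 0, -1], 0.7],
])

```text
clock: 9.4
ee_pos: [0.4193, 0.0862, 0.2024]
eef_rot: [0.181, 0.983, -0.0, -0.0]
ft_force: [0.8, -0.2, -1.3]
opening: 0.701
finger_force: 0.0
```

Emit:
step_arm([
  [[0, 0, 0], [0, 0, -0.69], 0.7],
  [[-0.123, 0.257, 0.02], [0, 0, 0], 0.7],
  [[-0.123, 0.257, 0.02], [0, 0, 0], 0.7],
  [[-0.123, 0.257, 0.02], [0, 0, 0], 0.7],
  [[0, 0, 0], [0, 0, 0], 0.7],
])

```text
clock: 10.02
ee_pos: [0.5058, 0.1831, 0.1924]
eef_rot: [0.141, 0.99, -0.0, -0.001]
ft_force: [-0.5, 0.2, -0.0]
opening: 0.699
finger_force: 0.0
```

```bash
python3 - <<'E'
from h import *
st();w=snap('wrist','w2');c=np.load('case.npy')
print(proj(w,c2w([[-30,0,146]],c)))
cv2.imwrite('pics/w2b.png',cv2.resize(w['color'],(640,480))[:,:,::-1])
go(c2w([[-30,0,117]],c)[0],Rt(c[2]+np.pi))
E
```

```text
t 10.025 pos [0.5058 0.1831 0.1924] psi 2.8583 z [-0.002 -0.    -1.   ] F [-0.5  0.2 -0. ] T [-0.02 -0.05 -0.01] op 0.699 ff 0.0 j [ 0.2   0.05  1.79  0.    1.3  -1.09]
[[246.3668361  214.58548845]]
turn total [-0.01 -0.02  0.03] | shift total after [-0.002 -0.012  0.504] | shift before [-0.003 -0.011  0.504]
```

View pics/w2b.png

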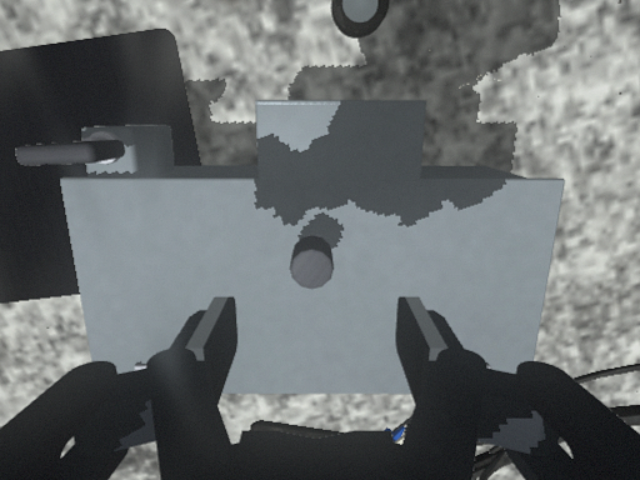

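The wrist view shows the latch swung clear, with its arm pointing left at (60,153), and the knob top at (312,267), within 1 mm or so of the prediction. I'll go down and grip it.

Emit:
step_arm([
  [[0, -0.006, 0.17], [0, 0, 0], 0.6],
  [[0, 0, 0.17], [0, 0, 0], 0.5],
  [[0, 0, 0.16], [0, 0, 0], 0.4],
  [[0, 0, 0], [0, 0, 0], 0.3],
  [[0, 0, 0], [0, 0, 0], 0.25],
  [[0, 0, 0], [0, 0, 0], 0.15],
  [[0, 0, 0], [0, 0, 0], 0.15],
], grip_force=35)

```text
clock: 10.95
ee_pos: [0.5051, 0.1807, 0.1194]
eef_rot: [0.143, 0.99, 0.0, 0.0]
ft_force: [1.1, 2.6, -4.9]
opening: 0.247
finger_force: 34.8
```

Emit:
step_arm([
  [[-0.049, 0, -0.047], [0, 0.58, 0], 0.15],
  [[-0.049, 0, -0.047], [0, 0.58, 0], 0.15],
  [[-0.049, 0, -0.047], [0, 0.58, 0], 0.15],
])

```text
clock: 11.32
ee_pos: [0.5277, 0.1741, 0.1387]
eef_rot: [0.142, 0.984, 0.015, -0.104]
ft_force: [2.1, 2.5, -7.1]
opening: 0.244
finger_force: 36.7
```

```bash
python3 - <<'E'
from h import *
st()
E
```

```text
t 11.325 pos [0.5277 0.1741 0.1387] psi 2.8559 z [-0.201  0.059 -0.978] F [ 2.1  2.5 -7.1] T [ 0.18 -0.54 -0.04] op 0.244 ff 36.7 j [ 0.13  0.28  1.65  0.09  1.41 -1.18]
```

Emit:
step_arm([
  [[-0.049, 0, -0.047], [0, 0.58, 0], 0.15],
  [[-0.049, 0, -0.047], [0, 0.58, 0], 0.15],
  [[-0.049, 0, -0.047], [0, 0.58, 0], 0.15],
  [[-0.014, 0, -0.013], [0, 0.16, 0], 0.15],
  [[0, 0, 0], [0, 0, 0], 0.15],
])

```text
clock: 11.95
ee_pos: [0.5556, 0.1659, 0.1535]
eef_rot: [0.139, 0.966, 0.031, -0.215]
ft_force: [-1.9, 1.9, -1.9]
opening: 0.244
finger_force: 37.1
```

```bash
python3 - <<'E'
from h import *
st()
s=snap('side','s2')
cv2.imwrite('pics/s2c.png',cv2.resize(s['color'][130:230,200:330],None,fx=5,fy=5,interpolation=cv2.INTER_CUBIC)[:,:,::-1])
E
```

```text
t 11.95 pos [0.5556 0.1659 0.1535] psi 2.8557 z [-0.407  0.119 -0.906] F [-1.9  1.9 -1.9] T [ 0.28 -0.07 -0.12] op 0.244 ff 37.1 j [ 0.07  0.49  1.39  0.15  1.67 -1.23]
```

Emit:
step_arm([
  [[-0.014, 0, -0.013], [0, 0.16, 0], 0.15],
  [[0, 0, 0], [0, 0, 0], 0.15],
])

```text
clock: 12.25
ee_pos: [0.5558, 0.1659, 0.1538]
eef_rot: [0.138, 0.964, 0.032, -0.227]
ft_force: [-9.4, 5.3, -3.9]
opening: 0.243
finger_force: 36.7
```

Emit:
step_arm([
  [[-0.014, 0, -0.013], [0, 0.16, 0], 0.15],
  [[0, 0, 0], [0, 0, 0], 0.15],
])

```text
clock: 12.5
ee_pos: [0.5564, 0.1657, 0.1542]
eef_rot: [0.137, 0.961, 0.033, -0.239]
ft_force: [-16.0, 5.4, -3.6]
opening: 0.241
finger_force: 36.0
```

Emit:
step_arm([
  [[0.014, 0, 0.013], [0, -0.16, 0], 0.15],
  [[0.014, 0, 0.013], [0, -0.16, 0], 0.15],
  [[0, 0, 0], [0, 0, 0], 0.25],
  [[0, 0, 0], [0, 0, 0], 0.45],
  [[0, 0, -0.1], [0, 0, 0], 0.5],
  [[0, 0, -0.3], [0, 0, 0], 0.5],
  [[0, 0, -0.3], [0, 0, 0], 0.5],
])

```text
clock: 13.38
ee_pos: [0.5996, 0.1526, 0.2514]
eef_rot: [0.139, 0.966, 0.031, -0.214]
ft_force: [0.3, -0.4, 0.1]
opening: 0.498
finger_force: 0.0
```

```bash
cat >> h.py <<'E'
def Rp(c,ph):  # tool y=case y, tool z tilted by ph toward case +x
    return R.from_euler('z',c[2]+np.pi)*R.from_euler('x',np.pi)*R.from_euler('y',-ph)
E
python3 - <<'E'
from h import *
st();c=np.load('case.npy');s=env.sense();Rc=R.from_quat(s['eef_rot'])
print((s['ee_pos']-c2w([[0,0,0]],c)[0])@R.from_euler('z',c[2]).as_matrix())
A=c2w([[-131,31,270]],c)[0];B=c2w([[-131,31,154]],c)[0];C=c2w([[-88,31,64]],c)[0];G=Rp(c,.45)
go(A,Rc); go(A,G); go(B,G,G,A); go(C,G,G,B)
E
```

```text
t 13.375 pos [0.5996 0.1526 0.2514] psi 2.8553 z [-0.405  0.119 -0.907] F [ 0.3 -0.4  0.1] T [-0.1  -0.19 -0.02] op 0.498 ff 0.0 j [ 0.05  0.51  1.18  0.14  1.87 -1.22]
[0.06881407 0.00036717 0.25142157]
turn total [0. 0. 0.] | shift total after [1.26  0.206 0.449] | shift before [1.26  0.206 0.449]
turn total [ 0.   -7.38  0.01] | shift total after [ 1.146  0.204 -0.691] | shift before [1.26  0.206 0.449]
turn total [0. 0. 0.] | shift total after [ 0.336 -0.     0.696] | shift before [ 0.336 -0.     0.696]
turn total [0. 0. 0.] | shift total after [ 0.003 -0.     0.665] | shift before [ 0.003 -0.     0.665]
```

Emit:
step_arm([
  [[0.315, 0.051, 0.112], [0, 0, 0], 0.5],
  [[0.315, 0.051, 0.112], [0, 0, 0], 0.5],
  [[0.315, 0.051, 0.112], [0, 0, 0], 0.5],
  [[0.315, 0.051, 0.112], [0, 0, 0], 0.5],
  [[0, 0, 0], [0, -0.92, 0], 0.5],
  [[0, 0, 0], [0, -0.92, 0], 0.5],
  [[0, 0, 0], [0, -0.92, 0], 0.5],
  [[0, 0, 0], [0, -0.92, 0], 0.5],
  [[0, 0, 0], [0, -0.92, 0], 0.5],
  [[0, 0, 0], [0, -0.92, 0], 0.5],
  [[0, 0, 0], [0, -0.92, 0], 0.5],
  [[0, 0, 0], [0, -0.92, 0], 0.5],
])

```text
clock: 14.88
ee_pos: [0.4166, 0.2391, 0.2708]
eef_rot: [0.14, 0.964, -0.031, 0.222]
ft_force: [0.2, -0.2, -0.3]
opening: 0.5
finger_force: 0.0
```

```bash
python3 - <<'E'
from h import *
st();c=np.load('case.npy')
B=c2w([[-131,31,154]],c)[0];C=c2w([[-88,31,64]],c)[0];G=Rp(c,.45)
go(B,G);go(C,G,G,B)
w=snap('wrist','w3');print(proj(w,c2w([[-97,31,82],[-77,15,129],[-70,31,82]],c))*1.25)
cv2.imwrite('pics/w3b.png',cv2.resize(w['color'],(640,480))[:,:,::-1])
E
```

```text
t 14.875 pos [0.4166 0.2391 0.2708] psi 2.8529 z [ 0.42  -0.121 -0.899] F [ 0.2 -0.2 -0.3] T [ 0.06  0.22 -0.  ] op 0.5 ff 0.0 j [ 0.59 -0.38  2.08 -0.37  1.16 -0.59]
turn total [ 0.03  0.02 -0.01] | shift total after [ 0.338 -0.002  0.702] | shift before [ 0.339 -0.004  0.701]
turn total [0. 0. 0.] | shift total after [ 0.003 -0.     0.665] | shift before [ 0.003 -0.     0.665]
[[313.30828648 143.47326913]
 [291.33554783 200.56400294]
 [313.3878181  172.68958868]]
```

View pics/w3b.png

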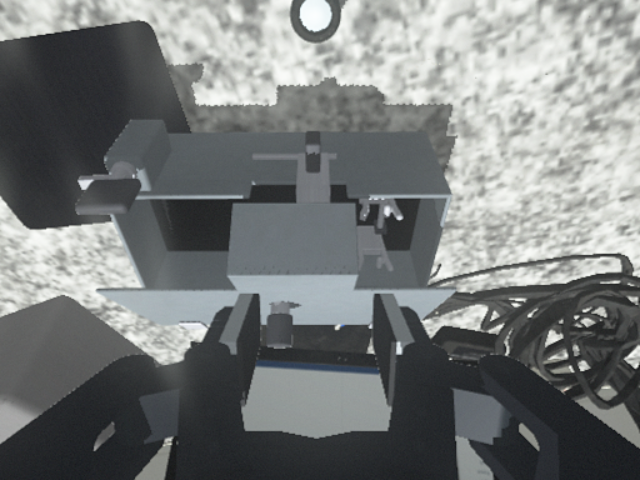

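The tab shows at (313,135–170) clear of the hood edge, exactly where predicted. The clip forks are at (380,210) and (378,262). I'll move in.

Emit:
step_arm([
  [[0.169, 0, 0.35], [0, 0, 0], 0.5],
  [[0.169, 0, 0.35], [0, 0, 0], 0.5],
  [[0, 0, 0.17], [0, 0, 0], 0.5],
  [[0, 0, 0.17], [0, 0, 0], 0.5],
  [[0, 0, 0.17], [0, 0, 0], 0.5],
  [[0, 0, 0.15], [0, 0, 0], 0.5],
  [[0, 0, 0], [0, 0, 0], 0.35],
  [[0, 0, 0], [0, 0, 0], 0.2],
  [[0, 0, 0], [0, 0, 0], 0.1],
  [[0, 0, 0], [0, 0, 0], 0.05],
], grip_force=25)

```text
clock: 16.18
ee_pos: [0.4571, 0.2274, 0.0634]
eef_rot: [0.139, 0.965, -0.031, 0.22]
ft_force: [-0.7, -1.9, 3.2]
opening: 0.132
finger_force: 27.5
```

```bash
python3 - <<'E'
from h import *
st();c=np.load('case.npy');s=env.sense()
print((s['ee_pos']-c2w([[0,0,0]],c)[0])@R.from_euler('z',c[2]).as_matrix())
E
```

```text
t 16.175 pos [0.4571 0.2274 0.0634] psi 2.8554 z [ 0.416 -0.121 -0.901] F [-0.7 -1.9  3.2] T [-0.32 -0.16 -0.14] op 0.132 ff 27.5 j [ 0.51 -0.02  2.21 -0.5   0.7  -0.43]
[-0.0890776   0.03162246  0.06341969]
```

Emit:
step_arm([
  [[0, -0.05, 0], [0, 0, 0], 0.05],
  [[0, -0.05, 0], [0, 0, 0], 0.05],
  [[0, -0.05, 0], [0, 0, 0], 0.05],
  [[0, -0.05, 0], [0, 0, 0], 0.05],
  [[0, 0, 0], [0, 0, 0], 0.05],
])

```text
clock: 16.8
ee_pos: [0.4485, 0.1981, 0.0634]
eef_rot: [0.139, 0.965, -0.031, 0.22]
ft_force: [-2.3, -1.5, 9.2]
opening: 0.133
finger_force: 28.2
```

```bash
python3 - <<'E'
from h import *
st();c=np.load('case.npy');s=env.sense()
print((s['ee_pos']-c2w([[0,0,0]],c)[0])@R.from_euler('z',c[2]).as_matrix())
E
```

```text
t 16.8 pos [0.4485 0.1981 0.0634] psi 2.8549 z [ 0.416 -0.121 -0.901] F [-2.3 -1.5  9.2] T [-0.25 -0.17 -0.1 ] op 0.133 ff 28.2 j [ 0.45 -0.09  2.27 -0.48  0.68 -0.49]
[-0.08899736  0.00108502  0.06335156]
```

```bash
python3 - <<'E'
from h import *
c=np.load('case.npy');s=env.sense();Rc=R.from_quat(s['eef_rot']);p=s['ee_pos']+Rc.apply([0,0,-.08])
E=lambda th:np.array([75+190*np.cos(np.radians(168.2)-th)-3,12,15+190*np.sin(np.radians(168.2)-th)-20])
pts=[np.array([-105,12,109])]+[E(t) for t in (.44,.55,.66,.77,.88,1.0,1.12,1.24,1.36)]
for q in pts:
    w=c2w([q],c)[0];print(q.round(),end=' ');print((Rc.inv().apply(w-p)/.15).round(3));p=w
E
```

```text
[-105   12  109] [-0.036  0.073  0.213]
[-80.  12. 109.] [-0.153 -0.     0.071]
[-66.  12. 125.] [-0.127 -0.    -0.057]
[-51.  12. 140.] [-0.133 -0.    -0.043]
[-34.  12. 152.] [-0.136 -0.    -0.028]
[-17.  12. 163.] [-0.139 -0.    -0.013]
[  4.  12. 172.] [-0.152 -0.     0.004]
[ 26.  12. 179.] [-0.15  -0.     0.022]
[ 48.  12. 184.] [-0.147 -0.     0.04 ]
[ 71.  12. 185.] [-0.141 -0.     0.057]
```

Emit:
step_arm([
  [[0, 0, 0], [0, 0, 0], 0.3],
  [[0, 0, 0], [0, 0, 0], 0.4],
  [[0, 0, -0.1], [0, 0, 0], 0.4],
  [[0, 0, -0.2], [0, 0, 0], 0.3],
  [[0, 0, -0.233], [0, 0, 0], 0.1],
  [[0, 0, 0], [0, 0, 0], 0],
])

```text
clock: 17.55
ee_pos: [0.4153, 0.2091, 0.1363]
eef_rot: [0.139, 0.965, -0.03, 0.221]
ft_force: [0.3, 1.1, -0.4]
opening: 0.0
finger_force: 0.0
```

Emit:
step_arm([
  [[-0.036, 0.073, 0.213], [0, 0, 0], 0],
  [[-0.15, 0, 0.07], [0, 0, 0], 0],
  [[-0.127, 0, -0.057], [0, 0, 0], 0],
  [[-0.133, 0, -0.043], [0, 0, 0], 0],
  [[0, 0, 0], [0, 0, 0], 0],
])

```text
clock: 18.18
ee_pos: [0.4876, 0.1975, 0.1377]
eef_rot: [0.14, 0.965, -0.032, 0.219]
ft_force: [-0.1, 0.3, -0.5]
opening: 0.001
finger_force: 0.0
```

Emit:
step_arm([
  [[-0.136, 0, -0.028], [0, 0, 0], 0],
  [[-0.139, 0, -0.013], [0, 0, 0], 0],
  [[-0.152, 0, 0.004], [0, 0, 0], 0],
  [[-0.15, 0, 0.022], [0, 0, 0], 0],
  [[0, 0, 0], [0, 0, 0], 0],
])

```text
clock: 18.8
ee_pos: [0.5611, 0.176, 0.1767]
eef_rot: [0.14, 0.965, -0.032, 0.219]
ft_force: [-0.3, -0.2, 0.7]
opening: 0.002
finger_force: 0.0
```

Emit:
step_arm([
  [[-0.08, 0, 0.02], [0, 0, 0], 0],
  [[-0.08, 0, 0.02], [0, 0, 0], 0],
  [[-0.08, 0, 0.03], [0, 0, 0], 0],
  [[-0.06, 0, 0.03], [0, 0, 0], 0],
  [[0, 0, 0], [0, 0, 0], 0],
])

```text
clock: 19.42
ee_pos: [0.6049, 0.1631, 0.1819]
eef_rot: [0.139, 0.966, -0.032, 0.217]
ft_force: [-6.1, 1.9, -0.7]
opening: 0.002
finger_force: 3.0
```

```bash
python3 - <<'E'
from h import *
st();c=np.load('case.npy');s=env.sense()
print((s['ee_pos']-c2w([[0,0,0]],c)[0])@R.from_euler('z',c[2]).as_matrix())
E
```

```text
t 19.425 pos [0.6049 0.1631 0.1819] psi 2.8551 z [ 0.41  -0.122 -0.904] F [-6.1  1.9 -0.7] T [0.37 1.03 0.07] op 0.002 ff 3.0 j [ 0.26  0.02  1.9  -0.3   0.85 -0.87]
[0.07095644 0.0119903  0.1818858 ]
```

The lid is at its stop, with 6 N of resistance and no movement. I'll retract, untilt and go to the roller.

Emit:
step_arm([
  [[0.3, 0, -0.145], [0, 0, 0], 0],
  [[0.3, 0, -0.145], [0, 0, 0], 0],
  [[0.3, 0, -0.145], [0, 0, 0], 0.1],
  [[0.3, 0, -0.145], [0, 0, 0], 0.2],
  [[0, 0, 0], [0, 0.9, 0], 0.4],
  [[0, 0, 0], [0, 0.9, 0], 0.4],
  [[0, 0, 0], [0, 0.9, 0], 0.4],
  [[0, 0, 0], [0, 0.95, 0], 0.4],
])

```text
clock: 20.42
ee_pos: [0.4152, 0.2198, 0.1851]
eef_rot: [0.142, 0.99, 0.0, 0.003]
ft_force: [0.1, 0.6, -0.2]
opening: 0.397
finger_force: 0.0
```

```bash
python3 - <<'E'
from h import *
st();c=np.load('case.npy');s=env.sense()
go(np.array([.476,-.328,.16]),Rt(.287))
# lid angle check from the side/top view without viewing
t=snap('top','t3')
cv2.imwrite('pics/t3c.png',cv2.resize(t['color'][60:250,110:310],(760,722)[:2] if 0 else (600,570),interpolation=cv2.INTER_CUBIC)[:,:,::-1])
E
```

```text
t 20.425 pos [0.4152 0.2198 0.1851] psi 2.856 z [ 0.007 -0.    -1.   ] F [ 0.1  0.6 -0.2] T [0.06 0.01 0.03] op 0.397 ff 0.0 j [ 0.32 -0.12  1.97 -0.    1.29 -0.96]
turn total [ 0.08  0.   21.41] | shift total after [-0.645  3.617  0.168] | shift before [-1.417 -3.39   0.171]
```

Emit:
step_arm([
  [[-0.142, -0.339, 0.017], [0, 0.0, 0], 0.5],
  [[-0.142, -0.339, 0.017], [0, 0, 0], 0.5],
  [[-0.142, -0.339, 0.017], [0, 0, 0], 0.5],
  [[-0.142, -0.339, 0.017], [0, 0, 0], 0.5],
  [[-0.142, -0.339, 0.017], [0, 0, 0], 0.5],
  [[-0.142, -0.339, 0.017], [0, 0, 0], 0.5],
  [[-0.142, -0.339, 0.017], [0, 0, 0], 0.5],
  [[-0.142, -0.339, 0.017], [0, 0, 0], 0.5],
  [[-0.142, -0.339, 0.017], [0, 0, 0], 0.5],
  [[-0.139, -0.339, 0.017], [0, 0, 0], 0.5],
])

```text
clock: 21.72
ee_pos: [0.4752, -0.3308, 0.1606]
eef_rot: [0.143, 0.99, -0.001, 0.005]
ft_force: [0.8, 0.7, 0.6]
opening: 0.501
finger_force: 0.0
```

Emit:
step_arm([
  [[0, 0, 0], [0, 0, 1], 0.5],
  [[0, 0, 0], [0, 0, 1], 0.5],
  [[0, 0, 0], [0, 0, 1], 0.5],
  [[0, 0, 0], [0, 0, 1], 0.5],
  [[0, 0, 0], [0, 0, 1], 0.5],
  [[0, 0, 0], [0, 0, 1], 0.5],
  [[0, 0, 0], [0, 0, 1], 0.5],
  [[0, 0, 0], [0, 0, 1], 0.5],
  [[0, 0, 0], [0, 0, 1], 0.5],
  [[0, 0, 0], [0, 0, 1], 0.5],
  [[0, 0, 0], [0, 0, 1], 0.5],
])

```text
clock: 23.1
ee_pos: [0.4751, -0.3288, 0.1605]
eef_rot: [0.721, 0.693, 0.002, 0.004]
ft_force: [0.2, 0.5, 0.4]
opening: 0.502
finger_force: 0.0
```

Emit:
step_arm([
  [[0, 0, 0], [0, 0, 1], 0.5],
  [[0, 0, 0], [0, 0, 1], 0.5],
  [[0, 0, 0], [0, 0, 1], 0.5],
  [[0, 0, 0], [0, 0, 1], 0.5],
  [[0, 0, 0], [0, 0, 1], 0.5],
  [[0, 0, 0], [0, 0, 1], 0.5],
  [[0, 0, 0], [0, 0, 1], 0.5],
  [[0, 0, 0], [0, 0, 1], 0.5],
  [[0, 0, 0], [0, 0, 1], 0.5],
  [[0, 0, 0], [0, 0, 0.41], 0.5],
  [[0, 0, 0], [0, 0, 0], 0.5],
])

```text
clock: 24.48
ee_pos: [0.4751, -0.3287, 0.1606]
eef_rot: [0.979, 0.202, 0.004, 0.003]
ft_force: [0.0, -0.1, 0.2]
opening: 0.501
finger_force: 0.0
```

```bash
python3 - <<'E'
from h import *
st();w=snap('wrist','w4');cv2.imwrite('pics/w4b.png',cv2.resize(w['color'],(800,600),interpolation=cv2.INTER_CUBIC)[:,:,::-1])
print((proj(w,[[.476,-.328,.007],[.521,-.3147,.008],[.431,-.3413,.008]])*1.5625).round())
E
```

```text
t 24.475 pos [ 0.4751 -0.3287  0.1606] psi 0.4068 z [ 0.008 -0.004 -1.   ] F [ 0.  -0.1  0.2] T [-0.02  0.06  0.  ] op 0.501 ff 0.0 j [-0.74  0.16  1.73  0.    1.24  0.42]
[[393. 274.]
 [403. 195.]
 [384. 348.]]
```

View pics/w4b.png

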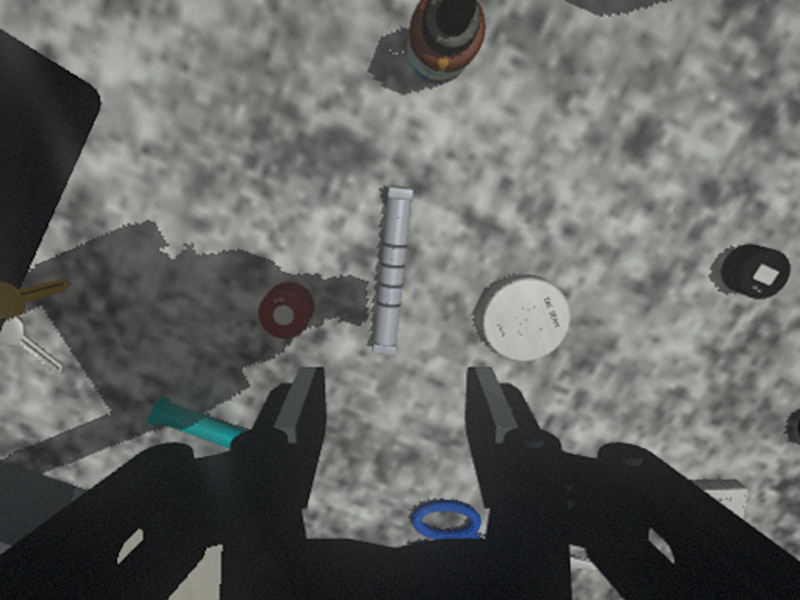

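The wrist view shows the steel roller from (401,188) to (384,352), with the specimen at (286,310), the test block at (527,320), and the dropper beyond the far end.

```bash
python3 - <<'E'
from h import *
w=ld('w4');e=[atz(w,(u+.5)/1.5625-.5,(v+.5)/1.5625-.5,.012) for u,v in [(400.5,188),(383.5,352)]]
d=e[0]-e[1];m=(e[0]+e[1])/2;a=np.arctan2(d[1],d[0]);print(m,np.linalg.norm(d),a)
m[2]=.0045; go(m,Rt(a))
E
```

```text
[ 0.47692481 -0.32628974  0.012     ] 0.09900216094941659 0.3055694438021679
turn total [ 0.05 -0.06  0.85] | shift total after [ 0.016 -0.011  1.04 ] | shift before [ 0.011 -0.016  1.04 ]
```

Emit:
step_arm([
  [[0.012, -0.013, 0.25], [0.05, -0.06, 0.87], 0.4],
  [[0, 0, 0.25], [0, 0, 0], 0.4],
  [[0, 0, 0.25], [0, 0, 0], 0.4],
  [[0, 0, 0.2], [0, 0, 0], 0.4],
  [[0, 0, 0.085], [0, 0, 0], 0.35],
  [[0, 0, 0], [0, 0, 0], 0.25],
  [[0, 0, 0], [0, 0, 0], 0.15],
  [[0, 0, 0], [0, 0, 0], 0.1],
  [[0, 0, 0], [0, 0, 0], 0.1],
], grip_force=60)

```text
clock: 25.65
ee_pos: [0.4767, -0.3265, 0.0064]
eef_rot: [0.989, 0.15, 0.0, 0.0]
ft_force: [-0.2, 0.4, 1.9]
opening: 0.125
finger_force: 58.8
```

```bash
python3 - <<'E'
from h import *
st()
E
```

```text
t 25.65 pos [ 0.4767 -0.3265  0.0064] psi 0.302 z [ 0.001 -0.001 -1.   ] F [-0.2  0.4  1.9] T [ 0.    0.02 -0.01] op 0.125 ff 58.8 j [-0.74  0.37  1.8   0.    0.97  0.53]
```

Emit:
step_arm([
  [[0, 0, 0], [0, 0, 0], 0.25],
  [[0, 0, 0], [0, 0, 0], 0.35],
  [[0, 0, 0.029], [0, 0, 0], 0.35],
  [[0, 0, 0], [0, 0, 0], 0.25],
  [[0, 0, 0], [0, 0, 0], 0.15],
  [[0, 0, 0], [0, 0, 0], 0.1],
  [[0, 0, 0], [0, 0, 0], 0.1],
], grip_force=60)

```text
clock: 26.52
ee_pos: [0.476, -0.3258, 0.0008]
eef_rot: [0.989, 0.15, -0.0, -0.001]
ft_force: [-0.8, -0.4, -0.5]
opening: 0.135
finger_force: 58.5
```

```bash
python3 - <<'E'
from h import *
st()
E
```

```text
t 26.525 pos [ 0.476  -0.3258  0.0008] psi 0.302 z [-0.001  0.001 -1.   ] F [-0.8 -0.4 -0.5] T [ 0.01 -0.07  0.04] op 0.135 ff 58.5 j [-0.74  0.38  1.8   0.    0.96  0.53]
```

Emit:
step_arm([
  [[0, 0, -0.1], [0, 0, 0], 0.1],
  [[0, 0, -0.38], [0, 0, 0], 0.1],
  [[0, 0, -0.38], [0, 0, 0], 0.1],
  [[0, 0, -0.38], [0, 0, 0], 0.1],
  [[0, 0, 0], [0, 0, -1], 0.1],
  [[0, 0, 0], [0, 0, -1], 0.1],
  [[0, 0, 0], [0, 0, -1], 0.1],
  [[0, 0, 0], [0, 0, -1], 0.1],
  [[0, 0, 0], [0, 0, -1], 0.1],
  [[0, 0, 0], [0, 0, -1], 0.1],
  [[0, 0, 0], [0, 0, -1], 0.1],
  [[0, 0, 0], [0, 0, -1], 0.1],
])

```text
clock: 28.02
ee_pos: [0.4762, -0.3261, 0.1881]
eef_rot: [0.806, 0.592, 0.0, -0.0]
ft_force: [1.0, 0.3, -1.0]
opening: 0.132
finger_force: 58.8
```

Emit:
step_arm([
  [[0, 0, 0], [0, 0, -1], 0.1],
  [[0, 0, 0], [0, 0, -1], 0.1],
  [[0, 0, 0], [0, 0, -1], 0.1],
  [[0, 0, 0], [0, 0, -1], 0.1],
  [[0, 0, 0], [0, 0, -1], 0.1],
  [[0, 0, 0], [0, 0, -1], 0.1],
  [[0, 0, 0], [0, 0, -1], 0.1],
  [[0, 0, 0], [0, 0, -1], 0.1],
  [[0, 0, 0], [0, 0, -1], 0.1],
  [[0, 0, 0], [0, 0, -1], 0.1],
  [[0, 0, 0], [0, 0, -1], 0.1],
  [[0, 0, 0], [0, 0, -1], 0.1],
])

```text
clock: 29.52
ee_pos: [0.4762, -0.326, 0.1881]
eef_rot: [0.216, 0.976, 0.0, -0.0]
ft_force: [-0.7, -0.3, -1.6]
opening: 0.136
finger_force: 58.8
```

```bash
python3 - <<'E'
from h import *
st();c=np.load('case.npy')
go(c2w([[-80,84,185]],c)[0],Rt(c[2]+np.pi))
E
```

```text
t 29.525 pos [ 0.4762 -0.326   0.1881] psi 2.706 z [ 0.  0. -1.] F [-0.7 -0.3 -1.6] T [ 0.01 -0.02 -0.03] op 0.136 ff 58.8 j [-0.74  0.14  1.7   0.    1.3  -1.87]
turn total [ 0.   -0.   -1.23] | shift total after [1.11  3.851 0.021] | shift before [1.664 3.646 0.021]
```

Emit:
step_arm([
  [[0, 0, 0], [0, 0, -1], 0.1],
  [[0.101, 0.35, 0.002], [0, 0, -0.23], 0.1],
  [[0.101, 0.35, 0.002], [0, 0, 0], 0.1],
  [[0.101, 0.35, 0.002], [0, 0, 0], 0.1],
  [[0.101, 0.35, 0.002], [0, 0, 0], 0.1],
  [[0.101, 0.35, 0.002], [0, 0, 0], 0.1],
  [[0.101, 0.35, 0.002], [0, 0, 0], 0.1],
  [[0.101, 0.35, 0.002], [0, 0, 0], 0.1],
  [[0.101, 0.35, 0.002], [0, 0, 0], 0.1],
  [[0.101, 0.35, 0.002], [0, 0, 0], 0.1],
  [[0.101, 0.35, 0.002], [0, 0, 0], 0.1],
  [[0.101, 0.35, 0], [0, 0, 0], 0.1],
])

```text
clock: 31.02
ee_pos: [0.4842, 0.2769, 0.1857]
eef_rot: [0.145, 0.989, 0.001, 0.0]
ft_force: [1.6, -0.7, -0.4]
opening: 0.131
finger_force: 58.9
```

```bash
python3 - <<'E'
from h import *
snap('wrist','junk')
st();c=np.load('case.npy')
w=snap('wrist','w5');t=snap('top','t5')
cv2.imwrite('pics/w5b.png',cv2.resize(w['color'],(800,600),interpolation=cv2.INTER_CUBIC)[:,:,::-1])
for z in ([[-37-4,85,83],[27,85,83],[-5,85,83]],): print((proj(w,c2w(z,c))*1.5625).round())
go(c2w([[-5,85,130]],c)[0],Rt(c[2]+np.pi))
E
```

```text
t 31.075 pos [0.4835 0.2828 0.1859] psi 2.8522 z [ 0.001  0.006 -1.   ] F [-3.8  2.3  0.4] T [ 0.15  0.18 -0.  ] op 0.135 ff 59.0 j [ 0.39  0.1   1.75  0.01  1.29 -0.9 ]
[[378. 366.]
 [379. 478.]
 [378. 427.]]
turn total [ 0.01 -0.    0.  ] | shift total after [-0.484 -0.014  0.369] | shift before [-0.484 -0.015  0.369]
```

View pics/w5b.png

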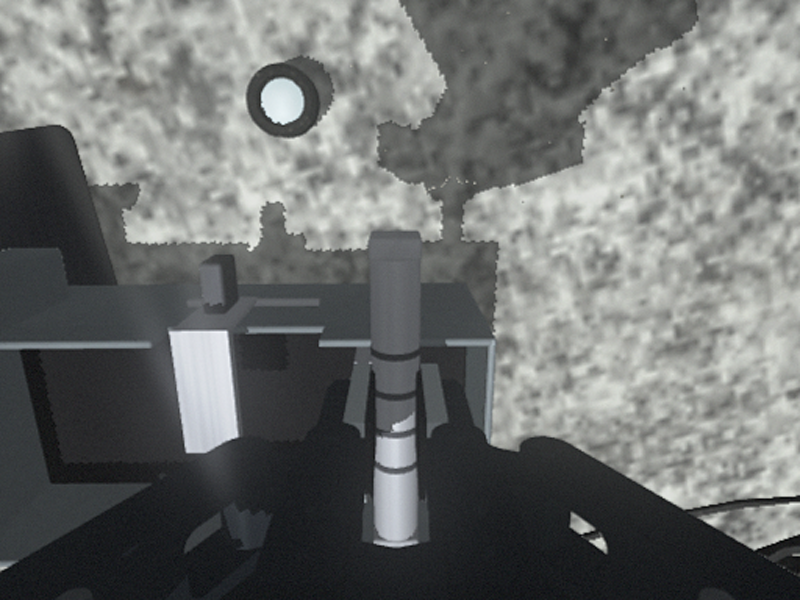

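The roller hangs straight in the grip, from (395,240) to (397,545). The front fork shows at about (357,395) and (434,395), with the catch slid right and the lid out of the way. Next is one enlarged montage of the clip to measure it.

```bash
python3 - <<'E'
from h import *
c=np.load('case.npy')
def crop(f,x,y,wd,hg,k): return cv2.resize(ld(f)['color'][y:y+hg,x:x+wd],None,fx=k,fy=k,interpolation=cv2.INTER_CUBIC)
a=crop('w5',205,210,100,75,4)   # 400x300
b=crop('w3',265,145,100,75,4)
t=ld('t3');p=proj(t,c2w([[-5,85,83]],c))[0].astype(int);print('t3 origin',p-[25,18])
d=crop('t3',p[0]-25,p[1]-18,50,37,8)
t=ld('t5');p2=proj(t,c2w([[-5,85,83]],c))[0].astype(int);e=crop('t5',p2[0]-25,p2[1]-18,50,37,8)
m=np.vstack([np.hstack([a,b]),np.hstack([d,e])]);print(m.shape)
cv2.imwrite('pics/m1.png',m[:,:,::-1])
for f,o,k in (('w5',(205,210),4),('w3',(265,145),4),('t3',p-[25,18],8)):
    print(f,((proj(ld(f),c2w([[-37,85,83],[27,85,83],[-37,78,98],[27,78,98]],c))-o)*k).round())
E
```

```text
t3 origin [131 140]
(596, 800, 3)
w5 [[147. 116.]
 [150. 384.]
 [109. 149.]
 [115. 429.]]
w3 [[140.  76.]
 [119. 241.]
 [120. 111.]
 [101. 276.]]
t3 [[176. 234.]
 [236.  64.]
 [184. 233.]
 [244.  60.]]
```

View pics/m1.png

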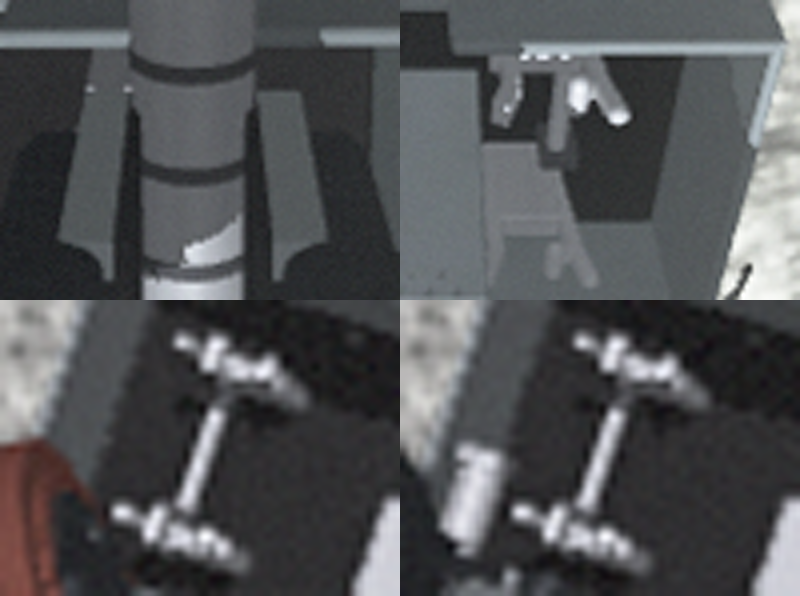

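The upper-left panel shows only the gripper pads beside the roller. The top view shows the forks with the polished nose about 8 mm left and the prong about 8 mm right of the predicted clip centre, so the clip is at the predicted spot. The tab grip put the case y within 0.6 mm.

```bash
python3 - <<'E'
from h import *
c=np.load('case.npy');st()
A=c2w([[-5,85.5,150]],c)[0];G=Rt(c[2]+np.pi)
go(A,G);go(c2w([[-5,85.5,108]],c)[0],G,G,A)
# nose/prong expected in the earlier wrist view w3 (montage coords, origin 400,0)
print(((proj(ld('w3'),c2w([[-41,93.5,90],[-41,78,98],[-37,104,90]],c))-(265,145))*4+[400,0]).round())
E
```

```text
t 31.175 pos [0.4838 0.2774 0.1853] psi 2.8538 z [ 0.     0.001 -1.   ] F [ 0.3 -0.6 -1.4] T [ 0.02 -0.01  0.03] op 0.135 ff 59.0 j [ 0.38  0.1   1.75  0.    1.29 -0.9 ]
turn total [ 0.01 -0.    0.  ] | shift total after [-0.484 -0.011  0.236] | shift before [-0.484 -0.012  0.235]
turn total [0. 0. 0.] | shift total after [ 0.   -0.    0.28] | shift before [ 0.   -0.    0.28]
[[576.  80.]
 [521.  99.]
 [613.  92.]]
```

Emit:
step_arm([
  [[-0.161, -0.004, 0], [0, 0, 0], 0.1],
  [[-0.161, -0.004, 0.05], [0, 0, 0], 0.1],
  [[-0.161, -0.003, 0.186], [0, 0, 0], 0.1],
  [[0, 0, 0.14], [0, 0, 0], 0.1],
  [[0, 0, 0.1], [0, 0, 0], 0.1],
  [[0, 0, 0.04], [0, 0, 0], 0.1],
], grip_force=80)

```text
clock: 31.92
ee_pos: [0.5519, 0.2523, 0.1058]
eef_rot: [0.145, 0.989, -0.0, -0.001]
ft_force: [-0.4, -0.1, -0.4]
opening: 0.129
finger_force: 78.3
```

```bash
python3 - <<'E'
from h import *
st();c=np.load('case.npy');s=env.sense()
print((s['ee_pos']-c2w([[0,0,0]],c)[0])@R.from_euler('z',c[2]).as_matrix())
E
```

```text
t 31.925 pos [0.5519 0.2523 0.1058] psi 2.8497 z [-0.003  0.    -1.   ] F [-0.4 -0.1 -0.4] T [0.04 0.03 0.03] op 0.129 ff 78.3 j [ 0.3   0.3   1.68  0.    1.17 -0.98]
[-0.00524213  0.08243749  0.10581773]
```

Emit:
step_arm([
  [[0, 0.018, 0], [0, 0, -0.03], 0.1],
  [[0, 0, 0], [0, 0, 0], 0.1],
])

```text
clock: 32.17
ee_pos: [0.5544, 0.2559, 0.1081]
eef_rot: [0.143, 0.99, 0.001, 0.0]
ft_force: [0.4, -0.0, -1.2]
opening: 0.125
finger_force: 78.3
```

```bash
cat >> h.py <<'E'
def cs():
    c=np.load('case.npy');s=env.sense();st();print('case',(s['ee_pos']-c2w([[0,0,0]],c)[0])@R.from_euler('z',c[2]).as_matrix())
E
python3 -c "from h import *;cs()"
```

```text
t 32.175 pos [0.5544 0.2559 0.1081] psi 2.854 z [ 0.001  0.001 -1.   ] F [ 0.4 -0.  -1.2] T [-0.    0.03 -0.04] op 0.125 ff 78.3 j [ 0.3   0.3   1.67  0.    1.17 -0.98]
case [-0.00381471  0.08655281  0.10805868]
```

Emit:
step_arm([
  [[0, -0.006, 0.03], [0, 0, 0], 0.1],
  [[0, 0, 0.03], [0, 0, 0], 0.1],
  [[0, 0, 0.03], [0, 0, 0], 0.1],
  [[0, 0, 0.02], [0, 0, 0], 0.1],
  [[0, 0, 0], [0, 0, 0], 0.1],
])

```text
clock: 32.8
ee_pos: [0.5534, 0.2542, 0.0899]
eef_rot: [0.144, 0.99, 0.0, -0.001]
ft_force: [-0.3, 1.8, -1.0]
opening: 0.126
finger_force: 78.3
```

```bash
python3 -c "from h import *;cs()"
```

```text
t 32.8 pos [0.5534 0.2542 0.0899] psi 2.8532 z [-0.002  0.    -1.   ] F [-0.3  1.8 -1. ] T [0.01 0.   0.21] op 0.126 ff 78.3 j [ 0.3   0.32  1.69  0.    1.14 -0.98]
case [-0.00435576  0.08464487  0.08988821]
```

Emit:
step_arm([
  [[0, 0, 0.02], [0, 0, 0], 0.1],
  [[0, 0, 0.02], [0, 0, 0], 0.1],
  [[0, 0, 0], [0, 0, 0], 0.1],
])

```text
clock: 33.17
ee_pos: [0.5537, 0.2541, 0.0841]
eef_rot: [0.144, 0.99, 0.0, -0.0]
ft_force: [0.7, -1.5, -2.6]
opening: 0.127
finger_force: 78.8
```

Emit:
step_arm([
  [[0, 0, 0.02], [0, 0, 0], 0.1],
  [[0, 0, 0.02], [0, 0, 0], 0.1],
  [[0, 0, 0], [0, 0, 0], 0.1],
])

```text
clock: 33.55
ee_pos: [0.5534, 0.2547, 0.078]
eef_rot: [0.144, 0.99, 0.001, -0.001]
ft_force: [-0.5, 0.1, -1.4]
opening: 0.123
finger_force: 78.5
```

```bash
python3 -c "from h import *;cs()"
```

```text
t 33.55 pos [0.5534 0.2547 0.078 ] psi 2.8532 z [-0.001  0.001 -1.   ] F [-0.5  0.1 -1.4] T [-0.04  0.02 -0.19] op 0.123 ff 78.5 j [ 0.3   0.34  1.69  0.    1.12 -0.98]
case [-0.00442695  0.08510338  0.07796499]
```

Emit:
step_arm([
  [[0, 0, 0.013], [0, 0, 0], 0.1],
  [[0, 0, 0.01], [0, 0, 0], 0.1],
  [[0, 0, 0], [0, 0, 0], 0.1],
])

```text
clock: 33.92
ee_pos: [0.5552, 0.255, 0.0767]
eef_rot: [0.144, 0.99, 0.001, 0.001]
ft_force: [0.2, 0.5, 5.3]
opening: 0.13
finger_force: 79.4
```

```bash
python3 -c "from h import *;cs()"
```

```text
t 33.925 pos [0.5552 0.255  0.0767] psi 2.8533 z [ 0.003  0.002 -1.   ] F [0.2 0.5 5.3] T [-0.07  0.02 -0.06] op 0.13 ff 79.4 j [ 0.3   0.34  1.69  0.    1.11 -0.98]
case [-0.00282038  0.085923    0.07673206]
```

Emit:
step_arm([
  [[0, 0, 0.015], [0, 0, 0], 0.1],
  [[0, 0, 0], [0, 0, 0], 0.1],
])

```text
clock: 34.17
ee_pos: [0.5557, 0.2552, 0.0765]
eef_rot: [0.144, 0.99, 0.001, 0.002]
ft_force: [-4.7, -1.5, 16.3]
opening: 0.124
finger_force: 81.0
```

```bash
python3 -c "from h import *;cs()"
```

```text
t 34.175 pos [0.5557 0.2552 0.0765] psi 2.8534 z [ 0.004  0.002 -1.   ] F [-4.7 -1.5 16.3] T [-0.22  0.83 -0.03] op 0.124 ff 81.0 j [ 0.3   0.34  1.69  0.    1.11 -0.98]
case [-0.00244558  0.08624898  0.07648927]
```

Emit:
step_arm([
  [[0, 0, -0.02], [0, 0, 0], 0.1],
  [[0, 0, 0], [0, 0, 0], 0.2],
  [[0, 0, 0], [0, 0, 0], 0.3],
  [[0, 0, 0], [0, 0, 0], 0.3],
  [[0, 0, -0.05], [0, 0, 0], 0.3],
  [[0, 0, -0.1], [0, 0, 0], 0.3],
  [[0, 0, -0.25], [0, 0, 0], 0.3],
  [[0.2, 0, -0.25], [0, 0, 0], 0.3],
  [[0.35, 0, -0.1], [0, 0, 0], 0.3],
  [[0.35, 0, 0], [0, 0, 0], 0.3],
  [[0, 0, 0], [0, 0, 0], 0.3],
], grip_force=20)

```text
clock: 35.55
ee_pos: [0.4218, 0.2937, 0.1897]
eef_rot: [0.142, 0.99, 0.001, -0.0]
ft_force: [0.1, 0.1, 0.4]
opening: 0.302
finger_force: 0.0
```

```bash
python3 - <<'E'
from h import *
cs();c=np.load('case.npy')
w=snap('wrist','w6');t=snap('top','t6');s=snap('side','s6')
P=c2w([[-5,85,83],[-55,85,83],[45,85,83]],c)
print([(proj(x,P)).round() for x in (w,t,s)])
a=cv2.resize(w['color'],(400,300),interpolation=cv2.INTER_AREA)
def crop(x,u,v,wd,hg): 
    u=int(np.clip(u-wd/2,0,512-wd));v=int(np.clip(v-hg/2,0,384-hg));return cv2.resize(x['color'][v:v+hg,u:u+wd],(400,300),interpolation=cv2.INTER_CUBIC)
p=proj(w,P)[0];b=crop(w,*p,100,75);p=proj(t,P)[0];d=crop(t,*p,80,60);e=crop(t,280,180,280,210)
cv2.imwrite('pics/m2.png',np.vstack([np.hstack([a,b]),np.hstack([d,e])])[:,:,::-1])
E
```

```text
t 35.55 pos [0.4218 0.2937 0.1897] psi 2.8563 z [-0.     0.002 -1.   ] F [0.1 0.1 0.4] T [ 0.03 -0.02 -0.02] op 0.302 ff 0.0 j [ 0.45 -0.01  1.86  0.    1.3  -0.83]
case [-0.14169119  0.0851598   0.18969555]
[array([[251., 332.],
       [251., 284.],
       [251., 375.]]), array([[157., 159.],
       [151., 175.],
       [163., 142.]]), array([[276., 160.],
       [263., 159.],
       [289., 161.]])]
```

View pics/m2.png

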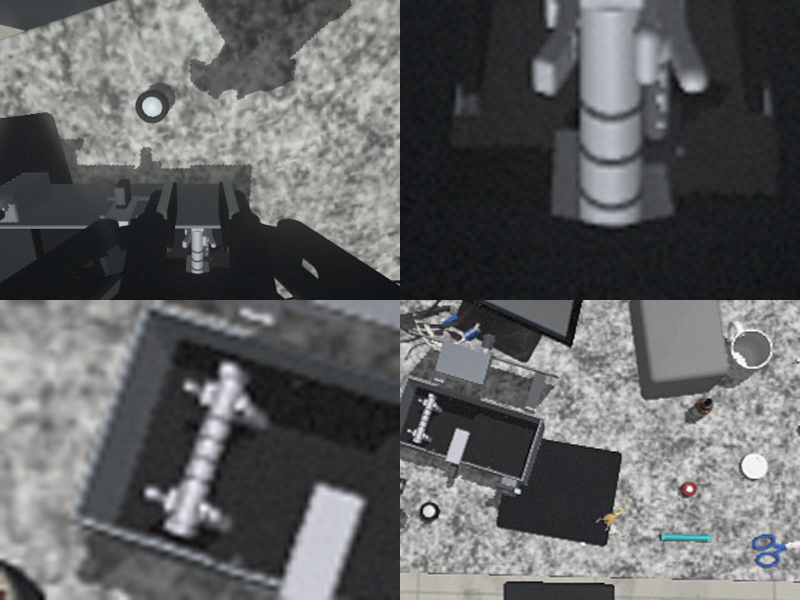

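The roller sits square in both forks with the jaw nose over its edge at (650,55). The lid stands open, the catch is slid right, and the bystanders haven't moved. The arm is clear, so I'm handing in.

```bash
python3 -c "
from h import *
print(env.hand_in())"
```

```text
the job is handed in; nothing more can be done
None
```

The job is handed in at about 35.6 s: latch turned off, lid lifted to the catch, catch slid right, lid opened to its stop, and the roller pressed home in the clip with the jaw over it; the case is left open and the other things on the bench look unmoved in the last top view.

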